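Flip the sippy cup's spout cover shut

ROBOT

A 6-joint arm with a two-finger parallel gripper is mounted at the origin on the work surface. World frame = base frame: x ahead of the robot, y to its left, z up, the work surface at z = 0. Lengths are in m, angles in rad, forces in N, time in s.
With the tool pointing down it reaches from about 0.3 to 0.825 m from the base axis. Payload 5.4 kg.
Tool frame: the origin (TCP) lies at the very end of the fingers, on their centre line; the grasp point (between the pads) lies 19 mm behind it; z points along the fingers, y is the line along which they close (so a half turn about z gives the same grasp; the last joint's range is limited). The gripper opens to 92 mm and grips with 3 to 60 N. Pads are 20 mm wide; open, the fingers measure 128 mm over their backs; the gripper's body (75 mm by 189 mm) begins 69 mm behind the grasp point.
Start: joints at [-1.427, 0.158, 1.597, -0, 1.386, -0.21], TCP at [0.199, -0.539, 0.194] pointing down, gripper open.
Joint ranges: [-2.91, 2.91], [-0.94, 2.29], [0.18, 2.7], [-1.29, 4.43], [0.17, 2.64], [-3, 3]. Speed limits (rad/s): [2.57, 2.57, 3.14, 3.14, 3.14, 3.14].

INTERFACE

Orientations are given as a rotation vector (axis times angle).
In Python, from workcell import bot gives the robot as it stands. Calls block until the motion is done:
- bot.goto(position, orientation): joint-space move of the TCP to a pose.
- bot.line_to(position, rot=None, max_speed=0.15): straight line of the TCP; rot=None keeps the orientation; max_speed is the mean speed in m/s.
- bot.set_joints(angles): joint-space move.
- bot.set_gripper(opening, newtons=None): opening from 0.0 (shut) to 1.0 (fully open); newtons is the grip in N (None keeps the last); returns when the fingers have stopped.
- bot.hold(seconds).
- bot.inverse_kinematics(position, orientation): joint angles nearest the present ones, or None.
- bot.read_camera(name): name is "side" or "top" or "wrist"; returns a dict with "pixels" (480x640x3 uint8, blue, green, red), "fx", "fy", "cx", "cy" (pixels), "R" (3x3) and "t" (3): a world point X has camera coordinates R X + t. Camera axes: x right, y down, z forward; pixel columns grow to the right and rows downward; lengths in m; the calibration is good to about 2 mm. A picture is of the moment at which its call begins. There is no depth.
A pose or a line that the arm cannot do raises bot.MotionError and nothing moves.
- bot.job_done(): hands the job in; it is judged then, once.
Readings, each from a call of its own:
- bot.current_clock(): time.
- bot.current_joints(): joint angles.
- bot.current_joint_vel(): joint speeds.
- bot.current_effort(): joint torques, N m.
- bot.current_ee_pos(): TCP position.
- bot.current_tool_rot(): TCP orientation.
- bot.current_contact_force(): force on the tool from outside, world axes, zero at the start.
- bot.current_ft_torque(): the same for the moment, N m.
- bot.current_opening(): opening from 0.0 (shut) to 1.0 (fully open).
- bot.current_grip_force(): force on a finger pad.
Only numpy, scipy, OpenCV 4.12 (cv2) and the standard library are available. Lean on these libraries where they do the work, as an engineer would, in place of code of your own. Each camera call takes 0.05 s, during which the arm holds its last target. There are 200 camera calls.

TASK

The spout cover of the sippy cup on the grey shelf has been left flipped open. Push it over with the fingertips and press it fully shut so that it covers the spout, then move away. This is done by pushing only, so lift and carry nothing: the cup stays standing where it is, and the canister, the plate and the clothes peg are left alone.

Things in the scene. Friction and masses are not known exactly. Their poses are not given: they have to be found in the camera images.
- cup: Loose clear sippy cup, about 0.3 kg, upright on the shelf, facing any way. 74 mm across at its blue collar, collar top 114 mm above the underside, white 14 mm spout on that. Two orange loop handles reach 63 mm from its axis along +y and -y, 27 to 90 mm up. Origin: centre of the underside; z up; the cover's hinge is on its +x side, a fixed orange button on the collar's -x side.
- cup_hinge (a point): Middle of the cover's hinge axis on the cup, at (30, 0, 134) mm in the cup's frame. The axis runs along the cup's y.
- cover (a joint): Angle of the orange spout cover about the hinge, rad: 0 = fully shut (level over the spout, pointing to the cup's -x), 1.57 = straight up, more = leaning out past the cup's +x side; stop at 2.2. Starts at 1.65 to 2.1. Slightly stiff hinge, no latch or spring: the cover stays where it is left; about 0.3 N at 30 mm from the hinge moves it.
- cover_tip (a point): Middle of the cover's free edge, on its outer face. The cover is an orange plate 54 mm long from the hinge and 36 mm wide with a 16 mm deep skirt on the inside; its outer face lies 4 mm outside the hinge axis, so when shut its top is level, 4 mm above the hinge (138 mm above the cup's underside).
- shelf: Low grey plastic shelf unit, fixed, 280 mm (its x) by 620 mm (its y), flat top 90 mm above the work surface. Origin: centre of its foot on the work surface. The cup, canister and plate stand on its top, about 200 mm apart along its y, in any order.
- canister: Loose aluminium canister with ribbed screw-top lid, 88 mm in diameter, 118 mm high, upright. Origin: centre of the underside, z up.
- plate: Loose red melamine plate lying flat, 170 mm in diameter, 18 mm high. Origin: centre of the underside, z up.
- peg: Loose green plastic clothes peg, 72 mm long (its x), 14 mm wide, 10 mm high, lying in the plate. Origin: centre of the underside.
Not all that is in view belongs to the job. What is shaped like the cup but red is not meant.

How it is judged:
By the outcome, as a careful person would: the job done as asked, in the order asked, and still so for the second after the job is handed in, with the robot touching nothing.
It also fails if it takes over 32 s, if anything falls off the work surface, if the arm or the gripper's body presses on something with over 40 N, if the wrist force passes 120 N, or if a joint passes its speed limit or range.

## Working session

There is one attempt and no reset: what is moved stays moved. The work goes in short steps, each a Python script; the robot and the scene stay as the last script left them, time stands still between calls to the robot, and variables do not carry over. Pictures are saved under pics/ and viewed, at most 10 in all, crops included, and the job is handed in when it is done.

```bash
mkdir -p pics; ls
python3 - <<'E'
from workcell import bot
import cv2,pickle
d={n:bot.read_camera(n) for n in("top","side")}
pickle.dump(d,open('d0.pkl','wb'))
for n in d:
    cv2.imwrite(f'pics/{n}0.png',d[n]["pixels"]); print(n,d[n]["fx"],d[n]["cx"],d[n]["cy"],d[n]["R"],d[n]["t"])
E
```

```text
pics
top 452.269863215699 321.7034740943423 240.1245749258429 [[-3.40301133e-03 -9.99994209e-01 -3.76757492e-05]
 [-9.99263644e-01  3.40196508e-03 -3.82177433e-02]
 [ 3.82176502e-02 -9.24074071e-05 -9.99269434e-01]] [-0.0910603   0.53141477  1.14513629]
side 491.0795122131176 325.0497767905456 242.7772090820184 [[-0.98282878 -0.18402088 -0.01356146]
 [-0.10418943  0.61411316 -0.78231042]
 [ 0.15228972 -0.76746423 -0.62274111]] [0.50185655 0.23607592 0.96293141]
```

View pics/top0.png

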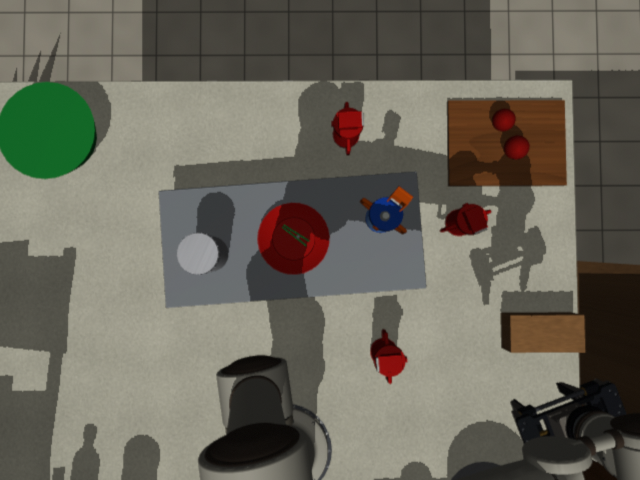

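View pics/side0.png

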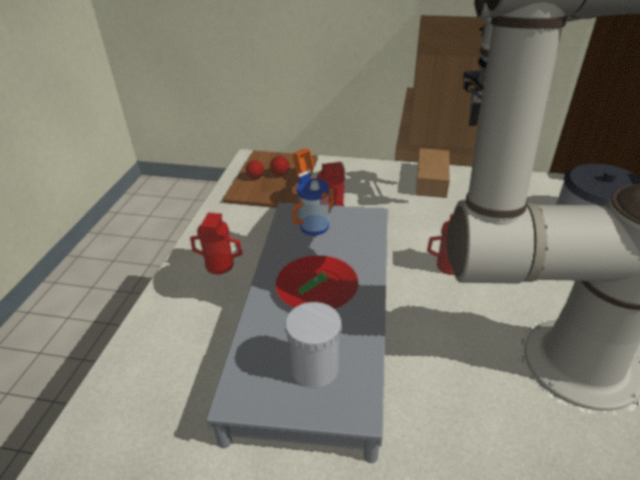

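The blue/orange cup is at top (386,215), with its cover at (400,198). The red look-alikes are at (348,127), (467,221) and (389,357), and none of them is meant. Next I'll measure the cup and check it in a close crop.

```bash
cat > h.py <<'E'
import numpy as np,cv2
def ray(c,u,v):
    d=c["R"].T@np.array([(u-c["cx"])/c["fx"],(v-c["cy"])/c["fy"],1]); return -c["R"].T@c["t"],d
def onz(c,u,v,z):
    o,d=ray(c,u,v); return o+d*(z-o[2])/d[2]
def proj(c,X):
    p=c["R"]@np.asarray(X)+c["t"]; return np.array([c["fx"]*p[0]/p[2]+c["cx"],c["fy"]*p[1]/p[2]+c["cy"]])
def masks(c):
    h=cv2.cvtColor(c["pixels"],cv2.COLOR_BGR2HSV)
    return cv2.inRange(h,(105,120,40),(128,255,255)),cv2.inRange(h,(6,150,60),(16,255,255))
E
python3 - <<'E'
import pickle
from h import *
d=pickle.load(open('d0.pkl','rb'))
out=[]
for n,(x0,y0,x1,y1) in dict(top=(340,170,440,245),side=(270,135,370,245)).items():
    c=d[n]
    for nm,m in zip("BO",masks(c)):
        k,l,s,ce=cv2.connectedComponentsWithStats(m[y0:y1,x0:x1])
        for i in range(1,k):
            if s[i,4]>8:
                u,v=ce[i]+(x0,y0); print(n,nm,s[i,:2]+(x0,y0),s[i,2:],np.round((u,v),1),np.round(onz(c,u,v,.204 if nm=="B" else .15),4))
    out.append(cv2.resize(c["pixels"][y0:y1,x0:x1],(400,400*(y1-y0)//(x1-x0)),interpolation=cv2.INTER_CUBIC))
h=max(o.shape[0] for o in out)
cv2.imwrite('pics/crop.png',np.hstack([cv2.copyMakeBorder(o,0,h-o.shape[0],0,0,0) for o in out]))
E
```

```text
top B [366 197] [ 37  36 838] [383.8 214.9] [ 0.577  -0.2253  0.204 ]
top O [389 186] [ 24  25 259] [401.5 196.5] [ 0.6235 -0.2729  0.15  ]
top O [362 198] [10 11 63] [366.3 202.9] [ 0.6093 -0.1937  0.15  ]
top O [396 225] [10  8 45] [400.8 228.7] [ 0.5509 -0.2706  0.15  ]
side B [298 175] [ 30  25 397] [310.1 188.4] [ 0.5835 -0.223   0.204 ]
side B [303 226] [25  9 72] [315.1 231.5] [ 0.5407 -0.069   0.204 ]
side O [270 149] [ 45  27 467] [299.8 160.4] [ 0.6588 -0.4381  0.15  ]
side O [329 188] [ 6 18 71] [331.5 196.6] [ 0.5454 -0.2794  0.15  ]
side O [323 194] [ 3  4 10] [324.  195.5] [ 0.5638 -0.2813  0.15  ]
side O [293 202] [10 21 90] [296.1 212.6] [ 0.6131 -0.2011  0.15  ]
```

View pics/crop.png

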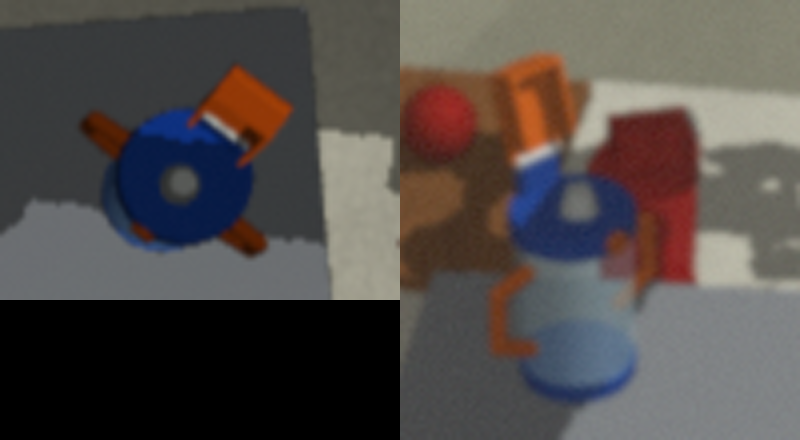

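The crop confirms the clear cup with the blue collar (spout at top pixel (385,215.5)). Its orange cover leans out, with the tip edge at about (406,192). Next I'll compute the pose and push with closed fingers along an arc about the hinge.

```bash
cat >> h.py <<'E'
Z0=.09
def pose(c):
    a=(onz(c,385.2,215.1,Z0+.114)+onz(c,385,215.5,Z0+.128))/2
    h=onz(c,400.8,228.7,.17)-onz(c,366.3,202.9,.17)
    ax=np.array([-h[1],h[0]])/np.hypot(h[0],h[1]); ax*=np.sign(ax[0])
    return a[:2],ax
def W(c0,ax,r,z): return np.r_[c0+ax*r,Z0+z]
def orient(ax,s):  # tool z down, tool x along -/+ax
    from scipy.spatial.transform import Rotation as R
    x=np.r_[s*ax,0];z=np.array([0,0,-1.]);return R.from_matrix(np.c_[x,np.cross(z,x),z]).as_rotvec()
E
python3 - <<'E'
import pickle
from h import *
from workcell import bot
d=pickle.load(open('d0.pkl','rb'));c=d["top"]
c0,ax=pose(c);print(c0,ax,np.degrees(np.arctan2(ax[1],ax[0])))
tip=lambda th:W(c0,ax,.03-.054*np.cos(th)+.004*np.sin(th),.134+.054*np.sin(th)+.004*np.cos(th))
for th in(1.65,1.8,1.95,2.1):print(th,proj(c,tip(th)),proj(d["side"],tip(th)))
print("spout side",proj(d["side"],W(c0,ax,0,.128)))
S=W(c0,ax,.105,.164)
for s in(1,-1):
    q=bot.inverse_kinematics(S,orient(ax,s));print(s,q, bot.inverse_kinematics(S+[0,0,.12],orient(ax,s)))
E
```

```text
[ 0.57549571 -0.22707881] [ 0.79684537 -0.60418329] -37.17009513588324
1.65 [401.42643012 196.68512256] [301.53664318 152.3639912 ]
1.8 [403.6488216  193.62603432] [299.25872405 151.86777774]
1.95 [405.64290438 190.8132346 ] [297.13554923 151.9046678 ]
2.1 [407.35923341 188.31727668] [295.2142909  152.46467982]
spout side [313.81029003 182.40949355]
1 [-0.58235009  0.51598423  1.03361518  0.          1.59199324  1.63718678] [-0.58235009  0.53382359  0.77813188  0.          1.82963718  1.63718678]
-1 [-5.82350093e-01  5.15984228e-01  1.03361518e+00 -4.44089210e-16
  1.59199324e+00 -1.50440588e+00] [-5.82350093e-01  5.33823590e-01  7.78131879e-01 -4.44089210e-16
  1.82963718e+00 -1.50440588e+00]
```

Run:
```python
import pickle
from h import *
from workcell import bot
c=pickle.load(open('d0.pkl','rb'))["top"]
c0,ax=pose(c);o=orient(ax,-1)
bot.set_gripper(0.0)
p=np.array(bot.current_ee_pos());bot.line_to(p+[0,0,.16],max_speed=.25)
bot.goto(W(c0,ax,.105,.29),o)
bot.line_to(W(c0,ax,.105,.164),max_speed=.15)
print(bot.current_clock(),bot.current_ee_pos(),bot.current_contact_force())
d={n:bot.read_camera(n) for n in("top","side")}
cv2.imwrite('pics/b.png',np.hstack([cv2.resize(d["top"]["pixels"][160:260,340:440],(400,400)),cv2.resize(d["side"]["pixels"][110:250,240:380],(400,400))]))
```

```text
5.125 [ 0.65965973 -0.29102222  0.25570845] [0.39534961 0.11583885 0.39923564]
```

View pics/b.png

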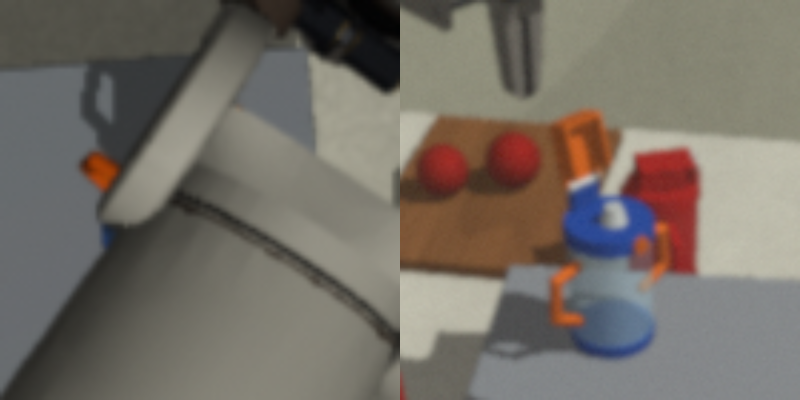

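The fingers (side crop (518,95)) are behind and clear of the untouched cover. Starting the push.

Run:
```python
import pickle
from h import *
from workcell import bot
c=pickle.load(open('d0.pkl','rb'))["top"]
c0,ax=pose(c)
print(proj(bot.read_camera("side"),bot.current_ee_pos()))
f0=np.array(bot.current_contact_force())
def step(r,z,v):
    bot.line_to(W(c0,ax,r,z),max_speed=v)
    f=np.array(bot.current_contact_force())-f0
    print(round(bot.current_clock(),2),round(r,3),round(z,3),f.round(1)); return np.linalg.norm(f)
pts=[(.075,.164),(.044,.164)]
for k in np.linspace(0,1,9)[1:]:
    ph=np.pi/2*(1-k)+.22*k; rho=.03+.015*k
    pts.append((.03-rho*np.cos(ph)+.004*np.sin(ph)+.01,.134+rho*np.sin(ph)+.004*np.cos(ph)))
for i,(r,z) in enumerate(pts):
    if step(r,z,.06 if i<2 else .03)>6: print("stop");break
d=bot.read_camera("side")
cv2.imwrite('pics/c.png',cv2.resize(d["pixels"][110:250,240:380],(560,560)))
```

```text
[283.02990946 150.75597461]
5.92 0.075 0.164 [ 0.  -0.  -0.8]
6.59 0.044 0.164 [ 1.7  0.6 -2.1]
6.93 0.039 0.166 [ 0.6  1.4 -1.3]
7.28 0.033 0.167 [ 0.7  1.  -1.1]
7.65 0.026 0.167 [ 1.  -0.5 -2. ]
8.03 0.02 0.166 [ 0.7  0.1 -0.8]
8.41 0.013 0.163 [ 1.6  0.9 -1.8]
8.8 0.007 0.159 [ 0.5  1.  -1.8]
9.2 0.002 0.154 [ 1.   1.  -1.4]
9.61 -0.003 0.148 [ 0.1  0.9 -1.7]
```

View pics/c.png

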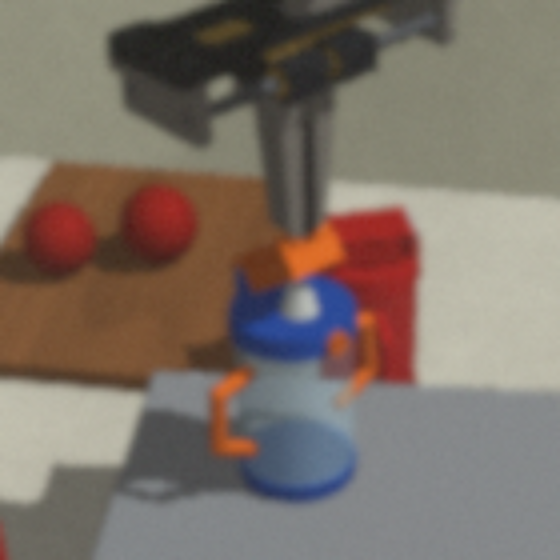

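The cover is nearly down (about 20–30°, its tip at crop (343,245)) with the fingers on its outer face. The cup is standing in place. Pressing down now, watching the force.

Run:
```python
import pickle
from h import *
from workcell import bot
c=pickle.load(open('d0.pkl','rb'))["top"]
c0,ax=pose(c)
f0=np.array([.4,.1,-1.0])
z=.148
while z>.128:
    z-=.0015 
    bot.line_to(W(c0,ax,-.005,z),max_speed=.02); bot.hold(.1)
    f=np.array(bot.current_contact_force())-f0
    print(round(bot.current_clock(),2),round(z,4),f.round(1),np.round(bot.current_ee_pos()[2],4))
    if f[2]>8: break
d=bot.read_camera("side")
bot.line_to(W(c0,ax,-.005,.2),max_speed=.08)
bot.line_to(W(c0,ax,.16,.26),max_speed=.2)
bot.goto([.3,-.42,.38],orient(ax,-1))
e=bot.read_camera("side");t=bot.read_camera("top")
print(bot.current_clock())
g=lambda i:cv2.resize(i,(400,400))
cv2.imwrite('pics/d.png',np.hstack([g(e["pixels"][140:240,260:360]),g(t["pixels"][160:260,340:440])]))
```

```text
10.03 0.1465 [-0.7 -0.6  0.9] 0.2366
10.38 0.145 [-0.3  1.   1.3] 0.2349
10.72 0.1435 [-0.9 -0.3  0.9] 0.2334
11.07 0.142 [ 0.5 -0.7  0.5] 0.232
11.43 0.1405 [-0.2 -0.   1.4] 0.2305
11.78 0.139 [-0.8  0.1  1.1] 0.229
12.12 0.1375 [-0.5 -0.   0.8] 0.2275
12.47 0.136 [ 0.2 -0.6  0.3] 0.226
12.82 0.1345 [-0.5 -0.5  1.1] 0.2245
13.18 0.133 [-0.5  0.1  2.4] 0.2229
13.53 0.1315 [ 0.7 -0.9  0.7] 0.2215
13.88 0.13 [-0.3  1.1  0.9] 0.22
14.22 0.1285 [-1.5  0.   2.2] 0.2185
14.57 0.127 [0.5 0.5 1.3] 0.217
18.3833
```

View pics/d.png

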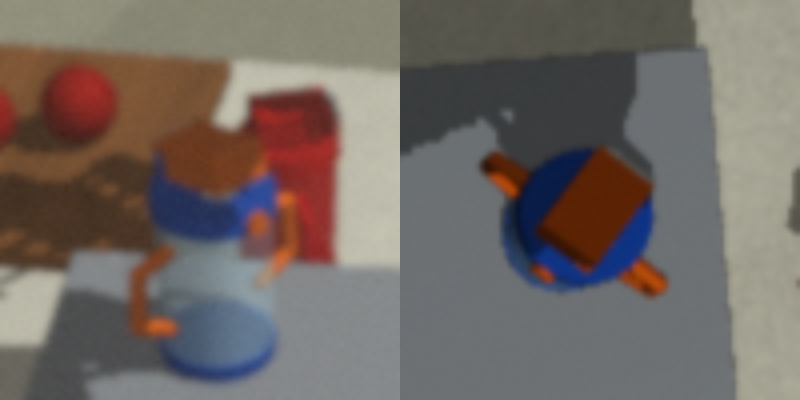

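The cover lies over the spout in both views, but the force never rose, so it may not be fully down. I'll compare the plate's corner pixels with those expected for several angles.

Run:
```python
import pickle
from h import *
from workcell import bot
c=pickle.load(open('d0.pkl','rb'))["top"]
c0,ax=pose(c);yx=np.array([-ax[1],ax[0]])
s=bot.read_camera("side");t=bot.read_camera("top")
x0,y0=285,155
for n,i in(("s",s),("t",t)):
  for th in(0,.2,.4):
    P=[]
    for rho in(0,.054):
      for y in(-.018,.018):
        X=W(c0,ax,.03-rho*np.cos(th)+.004*np.sin(th),.134+rho*np.sin(th)+.004*np.cos(th));X[:2]+=yx*y
        P.append(proj(i,X))
    print(n,th,np.round(P,1).tolist())
im=s["pixels"][160:210,290:340];im=cv2.resize(im,(600,600),interpolation=cv2.INTER_CUBIC)
for th,col in((0,(0,255,0)),(.3,(255,255,0))):
  for rho in(0,.054):
    for y in(-.018,.018):
        X=W(c0,ax,.03-rho*np.cos(th)+.004*np.sin(th),.134+rho*np.sin(th)+.004*np.cos(th));X[:2]+=yx*y
        cv2.circle(im,tuple(int(v) for v in (proj(s,X)-[290,160])*12+6),5,col,2)
cv2.imwrite('pics/e.png',im)
print(bot.current_clock(), bot.current_contact_force())
```

```text
s 0 [[310.9, 170.6], [298.7, 176.3], [327.1, 179.7], [314.7, 185.7]]
s 0.2 [[310.7, 170.5], [298.5, 176.2], [326.4, 175.2], [314.0, 181.1]]
s 0.4 [[310.5, 170.5], [298.3, 176.2], [325.1, 170.5], [312.7, 176.4]]
t 0 [[401.8, 208.2], [387.9, 197.9], [386.3, 229.0], [372.4, 218.5]]
t 0.2 [[402.0, 207.9], [388.1, 197.6], [387.6, 227.9], [373.5, 217.4]]
t 0.4 [[402.2, 207.7], [388.3, 197.3], [389.5, 226.0], [375.2, 215.4]]
18.4833 [-0.38883786 -0.22347954  0.03020695]
```

View pics/e.png

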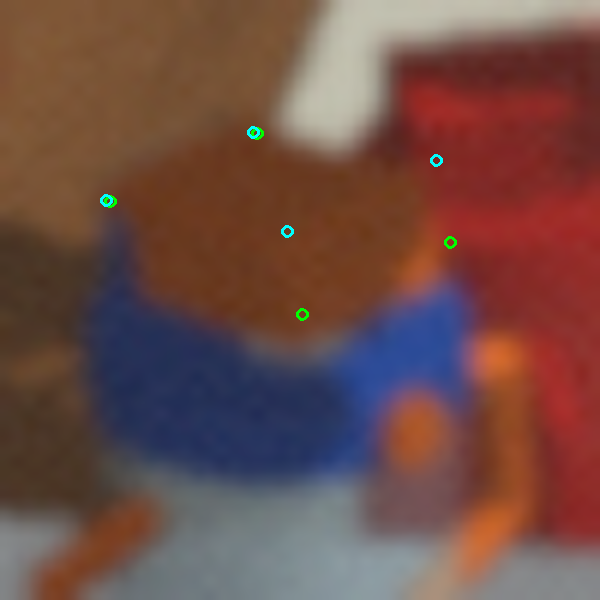

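The plate's free edge fits about 0.4 rad and the white spout still shows below the skirt at crop (300,345), so the cover isn't shut. The closed fingertips evidently end about 25 mm short of the nominal TCP, as an earlier picture also showed. I'll press further, guarded by force.

Run:
```python
import pickle
from h import *
from workcell import bot
c=pickle.load(open('d0.pkl','rb'))["top"]
c0,ax=pose(c);o=orient(ax,-1)
bot.goto(W(c0,ax,-.005,.21),o)
bot.line_to(W(c0,ax,-.005,.135),max_speed=.12)
f0=np.array(bot.current_contact_force());z=.135;print(bot.current_clock(),f0)
while z>.092:
    z-=.0015
    bot.line_to(W(c0,ax,-.005,z),max_speed=.03)
    f=np.mean([bot.current_contact_force() for _ in range(3)],0)-f0
    if f[2]>4: print(round(z,4),f.round(1),np.round(bot.current_ee_pos()[2],4))
    if f[2]>8: break
print(z,f,bot.current_clock())
d=bot.read_camera("side")
bot.line_to(W(c0,ax,-.005,z+.05),max_speed=.1)
bot.line_to(W(c0,ax,.16,.26),max_speed=.25)
e=bot.read_camera("side")
print(bot.current_clock())
g=lambda i:cv2.resize(i,(400,400))
cv2.imwrite('pics/f.png',np.hstack([g(d["pixels"][130:210,270:350]),g(e["pixels"][130:210,270:350])]))
```

```text
20.5583 [0.039464   0.53100097 0.66063563]
0.1155 [-2.7  1.3  7.4] 0.2074
0.114 [-3.4  1.3 12. ] 0.2073
0.11399999999999999 [-3.44179234  1.332915   12.01279391] 24.0583
25.95
```

View pics/f.png

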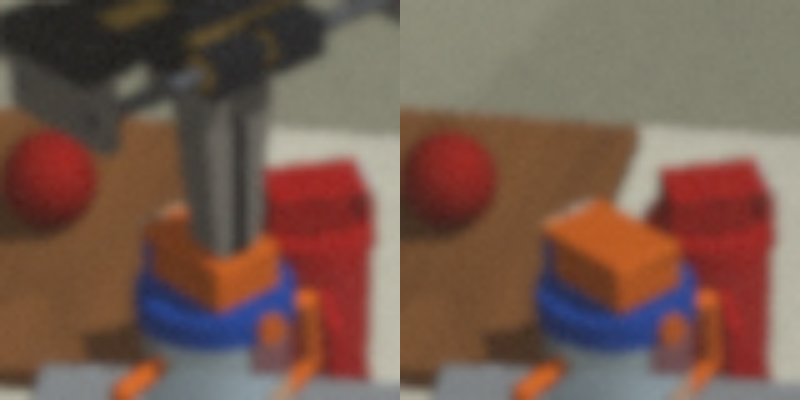

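The cover now lies level on the collar. Its free corners at side pixels about (314,184) and (326,179) match the shut prediction, and the press hit a hard stop at 12 N. The robot is clear, so I'm handing in.

```bash
python3 -c "
from workcell import bot
print(bot.job_done())"
```

```text
the job is handed in; nothing more can be done
None
```

The spout cover is pressed fully shut over the spout, the cup is still standing in place, the arm has moved clear, and I handed the job in at about 26 s of the 32 s allowed.

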